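# Drop the upper tier onto the cupboard stand

## Task

Finish the two-tier cupboard stand: take the green tray with the four corner holes by its handle and set it level on the stand, so that each corner hole drops over its own post and the tray rests fully down on the black collars (either way round is fine). Keep hold of it until it is down, then let go. Leave the plain white tray where it is.

Things in the scene. Friction and masses are not known exactly. Their poses are not given: they have to be found in the camera images.
- tray: Green tray 172 (its x) by 136 mm (y), 14 mm rim, 6 mm floor, 0.17-0.35 kg, upright on the shelf. Four 36 mm holes at x +-58, y +-40 mm. Origin: centre of underside, z up. Central handle: bar along x, 72 mm long, 14 wide, 12 high, centre line 55 mm above the origin, on uprights at x +-32 mm (56 mm free between). Same after a half turn.
- stand: Fixed lower tier: grey tray 190 (its x) by 154 mm (y), 16 mm rim, holding a blue tee and a chrome nut. Origin: centre of underside, z up. Steel posts at x +-58, y +-40 mm, each with a black 42 mm collar, its top 65 mm above the origin, and over it a tapered pin, 14 mm wide at the collar, 8 mm at the tip, tip 105 mm above the origin.
- stand_seat (a point): Middle of the four posts at the height of the collar tops, 65 mm above the stand's origin, axes as the stand's: the tray's origin belongs here, with the tray's x along the stand's x, either way round.
- white_tray: Bystander: plain white loose tray, size, handle and origin as the green one, no holes, 0.25 kg; on the other side of the stand from the green tray. Also there: a fixed closed stainless box, 154 by 104 mm, 64 mm high, beyond the stand.

How it is judged:
At the end, for the whole second after the job is handed in: The green tray rests on the stand's four collars with a post through every corner hole: its origin within 18 mm sideways and 4 mm in height of the seat point, its long side within 12 degrees of the stand's (either way round), upright and level within about 3 degrees, at rest and released (horizontal distance between tray and stand_seat below 0.018 m and angle between the x axis of tray and the x axis of stand, either way round below 0.21 rad and z of tray in the frame of stand_seat between -0.004 and 0.004 m and angle between tray's own z axis and vertical below 0.05 rad and linear speed of tray below 0.02 m/s and contact force between the fingers and tray below 0.1 N); the robot touches nothing.
It fails at once if the tray is let go more than 15 mm above its seat over the stand (horizontal distance between tray and stand_seat below 0.06 m and z of tray in the frame of stand_seat above 0.015 m and contact force between the fingers and tray below 0.05 N).
It fails at once if the white tray is moved more than 20 mm (distance of white_tray from where it was at the start of the episode above 0.02 m).
It also fails if it takes over 38 s, if anything falls off the work surface, if the arm or the gripper's body presses on something with over 40 N, if the wrist force passes 120 N, or if a joint passes its speed limit or range.

## Robot

A 6-joint arm with a two-finger parallel gripper is mounted at the origin on the work surface. World frame = base frame: x ahead of the robot, y to its left, z up, the work surface at z = 0. Lengths are in m, angles in rad, forces in N, time in s.
With the tool pointing down it reaches from about 0.25 to 0.725 m from the base axis. Payload 4 kg.
Tool frame: the origin (TCP) lies midway between the tips of the shut fingers; the grasp point (between the pads) lies bot.pinch_z behind it (bot.pinch_z is the distance from the TCP to the grasp point, in m); z points along the fingers, y is the line along which they close (so a half turn about z gives the same grasp; the last joint's range is limited). The gripper opens to 85 mm and grips with 20 to 120 N. Pads are 22 mm wide; open, the fingers measure 114 mm over their backs; the gripper's body (76 mm by 85 mm) begins 54 mm behind the grasp point. The pads swing forward as they close: fully open they stand 13 mm farther back than shut.
Start: joints at [-1.111, 0.241, 0.005, 1.335, 0, 1.571], TCP at [0.222, -0.448, 0.231] pointing down, gripper open.
Joint ranges: [-2.72, 2.72], [-1.05, 1.87], [-1.09, 1.28], [-1.99, 2.15], [-1.42, 1.44], [-3.14, 3.14]. Speed limits (rad/s): [2.79, 2.79, 3.14, 3.14, 3.14, 3.14].

## Interface

Orientations are given as a unit quaternion [x, y, z, w].
In Python, from workcell import bot gives the robot as it stands.
- The arm moves only by the tool step_hand, called after "Emit:" as name(argument=value, ...) on one line, values as JSON. Schema: {"type":"object","properties":{"moves":{"type":"array","items":{"type":"array","items":{"type":"array","items":{"type":"number"},"minItems":7,"maxItems":7},"minItems":1,"maxItems":10},"minItems":1,"maxItems":1},"only":{"type":"string"},"quiet":{"type":"boolean"},"lines":{"type":"string"}},"required":["moves"],"additionalProperties":false}. moves is a list that holds a single list of rows (three levels of brackets), with 1 to 10 rows, each of 7 numbers: a rotation vector rx, ry, rz in a scale on which 1.0 is 2 rad, then dx, dy, dz in normalised numbers (1 is 1 m), then the finger opening in m; each row is the pose to reach, as a shift and turn from the pose commanded when the call began, along the tool's axes at that moment; what a row does not reach only later rows make up. A row lasts 1/8 s, in which the tool goes at most 0.0625 m and 0.188 rad, less where a joint would pass 70% of its speed; a pose out of reach is approached as far as the arm can. The fingers move at their own pace and stop on an object; the grip force is fixed at half the most. Time passes only in rows, so rows that do not move let the fingers close. The tool returns the time, the measured TCP pose, the force, the opening and the grip force at its end. only (a regular expression) keeps the lines of the reply that match it, lines (a string "A,B") keeps lines A to B, and quiet returns only ok. A shift or turn number past 1, either way, is cut back to 1. Input that does not fit is refused with a message, and nothing moves.
- bot.get_obs(): the state, without advancing time (a new reading comes with each control period).
- bot.camera(name): name is "side" or "top"; returns the picture (384x512x3 uint8, red, green, blue); there is no depth.
- bot.calibration(name): a dict with "mtx" (3x3 intrinsics, pixels), "R" (3x3) and "t" (3): a world point X has camera coordinates R X + t. Camera axes: x right, y down, z forward; pixel columns grow to the right and rows downward; lengths in m; the calibration is good to about 2 mm. A picture is of the moment at which its call begins. calibration takes no time and is no camera call.
- bot.job_done(): hands the job in; it is judged then, once.
The state is a dict: "clock": time; "joint_pos": joint angles; "joint_vel": joint speeds; "tau": joint torques, N m; "eef_pos": TCP position; "tool_rot": TCP orientation; "ft_force": force on the tool from outside, world axes, zero at the start; "ft_torque": the same for the moment, N m; "grip_width": finger opening in m; "grasp_force": force on a finger pad.
Only numpy, scipy, OpenCV 4.12 (cv2) and the standard library are available. Lean on these libraries where they do the work, as an engineer would, in place of code of your own. Each camera call takes 0.05 s, during which the arm holds its last target. There are 200 camera calls.

## Working session

There is one attempt and no reset: what is moved stays moved. The work goes in short steps, Python scripts to look and compute and a tool call to move; the robot and the scene stay as the last step left them, time stands still between calls to the robot, and variables do not carry over. Pictures are saved under pics/ and viewed, at most 10 in all, crops included, and the job is handed in when it is done.

```bash
ls; mkdir -p pics; python3 - <<'E'
from workcell import bot
import cv2
for n in("top","side"):
    cv2.imwrite(f"pics/{n}0.png",bot.camera(n)[:,:,::-1]); c=bot.calibration(n); print(n,c)
o=bot.get_obs();print(o,bot.pinch_z)
E
```

```text
pics
workcell.py
top {'mtx': array([[485.25483908,   0.        , 258.92072466],
       [  0.        , 485.25483908, 189.31466916],
       [  0.        ,   0.        ,   1.        ]]), 'R': array([[ 5.81046558e-04, -9.99843490e-01, -1.76821341e-02],
       [-9.89242731e-01,  2.01187605e-03, -1.46269519e-01],
       [ 1.46282201e-01,  1.75769120e-02, -9.89086735e-01]]), 't': array([0.01125268, 0.54172417, 1.17317226])}
side {'mtx': array([[437.14911877,   0.        , 259.71005032],
       [  0.        , 437.14911877, 192.27258823],
       [  0.        ,   0.        ,   1.        ]]), 'R': array([[-0.81736502, -0.57610704,  0.00388562],
       [-0.45379977,  0.63965437, -0.62040959],
       [ 0.35493688, -0.50886439, -0.78426835]]), 't': array([0.4464174 , 0.28382912, 1.08050281])}
{'clock': 0.1, 'joint_pos': array([-1.11098248e+00,  2.41334050e-01,  3.84930501e-03,  1.33521075e+00,
       -1.47770727e-05,  1.57077838e+00]), 'joint_vel': array([ 0.00018387, -0.00210387,  0.00345479, -0.00302647, -0.00100758,
        0.00126319]), 'tau': array([-3.35574248e-05, -3.73138726e+01,  2.53009415e+01,  1.08762065e-02,
       -2.39515748e-05,  3.03365439e-06]), 'eef_pos': array([ 0.22163156, -0.44755448,  0.2305001 ]), 'tool_rot': array([ 9.73685124e-01,  2.27895541e-01, -2.23583466e-04, -9.22915897e-04]), 'ft_force': array([-0.46591264,  0.17790084,  0.00637321]), 'ft_torque': array([-0.00513181,  0.05185719, -0.07285028]), 'grasp_force': 0.0, 'grip_width': 0.08523055118266819} 0.0187
```

View pics/top0.png

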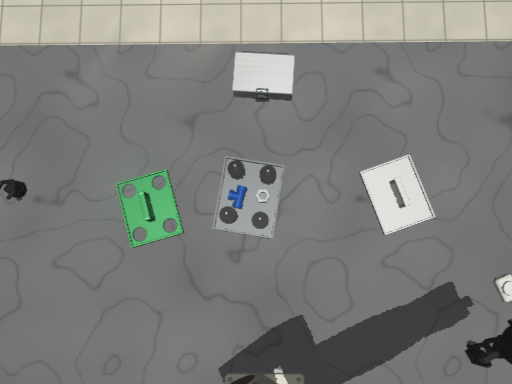

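View pics/side0.png

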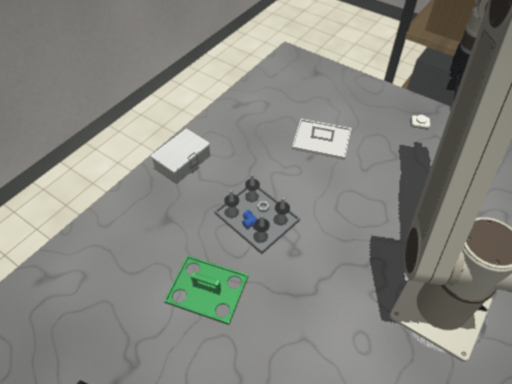

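The top view shows the green tray near (150,208), the stand near (249,197) with four dark collars, and the white tray near (397,194). The side view shows the green tray at (207,290) and the stand at (257,213). Next I'll look at enlarged crops and measure the blobs.

```bash
cat > h.py <<'E'
import numpy as np,cv2
from workcell import bot
C={n:bot.calibration(n) for n in("top","side")}
def ray(n,p):
    c=C[n];d=c["R"].T@np.linalg.inv(c["mtx"])@np.array([p[0],p[1],1.]);return -c["R"].T@c["t"],d/np.linalg.norm(d)
def plane(n,p,z):
    o,d=ray(n,p);return o+d*(z-o[2])/d[2]
def tri(pt,ps):
    P=[C[n]["mtx"]@np.c_[C[n]["R"],C[n]["t"]] for n in("top","side")]
    X=cv2.triangulatePoints(P[0],P[1],np.array(pt,float).reshape(2,1),np.array(ps,float).reshape(2,1))[:,0];return X[:3]/X[3]
def proj(n,X):
    c=C[n];q=c["mtx"]@(c["R"]@np.asarray(X)+c["t"]);return q[:2]/q[2]
def green(im):
    h=cv2.cvtColor(im,cv2.COLOR_RGB2HSV);return cv2.inRange(h,(45,90,30),(80,255,255))
E
python3 - <<'E'
from h import *
I={n:cv2.imread(f"pics/{n}0.png")[:,:,::-1].copy() for n in C}
R={"top":((105,160,190,255),(205,150,295,245)),"side":((155,250,255,330),(205,170,305,255))}
rows=[]
for n in C:
    m=green(I[n]);cs,hi=cv2.findContours(m,cv2.RETR_CCOMP,cv2.CHAIN_APPROX_NONE)
    for c,h in zip(cs,hi[0]):
        a=cv2.contourArea(c)
        if a>15: 
            M=cv2.moments(c);p=(M['m10']/a,M['m01']/a);print(n,"hole" if h[3]>=0 else "out",a,np.round(p,1),np.round(plane(n,p,.006),4))
    x0,y0,x1,y1=R[n][1];s=I[n][y0:y1,x0:x1].max(2);d=(s<62).astype(np.uint8)
    k,l,st,ce=cv2.connectedComponentsWithStats(d)
    for i in range(1,k):
        if st[i,4]>25:
            p=ce[i]+[x0,y0];print(n,"dark",st[i],np.round(p,1),np.round(plane(n,p,.065),4))
    rows.append(np.hstack([cv2.resize(I[n][b:d_,a:c_],(400,300)) for a,b,c_,d_ in R[n]]))
cv2.imwrite("pics/crop.png",np.vstack(rows)[:,:,::-1])
E
```

```text
top out 3465.0 [148.8 207.9] [0.4991 0.2942 0.006 ]
top hole 174.0 [139.6 233.8] [0.4328 0.3154 0.006 ]
top hole 170.5 [169.8 225.2] [0.4547 0.2387 0.006 ]
top hole 169.5 [128.8 190.4] [0.5445 0.3475 0.006 ]
top hole 167.5 [158.7 182. ] [0.5663 0.2706 0.006 ]
side out 3364.0 [206.7 289. ] [0.4998 0.2976 0.006 ]
side hole 183.5 [222.2 310.2] [0.4331 0.3195 0.006 ]
side hole 175.5 [179.2 295.7] [0.5442 0.3514 0.006 ]
side hole 166.0 [233.9 282. ] [0.4555 0.2427 0.006 ]
side hole 146.5 [192.4 268.3] [0.5674 0.2742 0.006 ]
side dark [42 11 12  9 56] [252.3 185.7] [ 0.5739 -0.0025  0.065 ]
side dark [21 26 12 11 63] [231.6 201.6] [0.5872 0.0759 0.065 ]
side dark [71 33 13 11 77] [281.9 209. ] [0.4608 0.0171 0.065 ]
side dark [49 50 15 12 94] [261.1 226.3] [0.4744 0.0958 0.065 ]
```

View pics/crop.png

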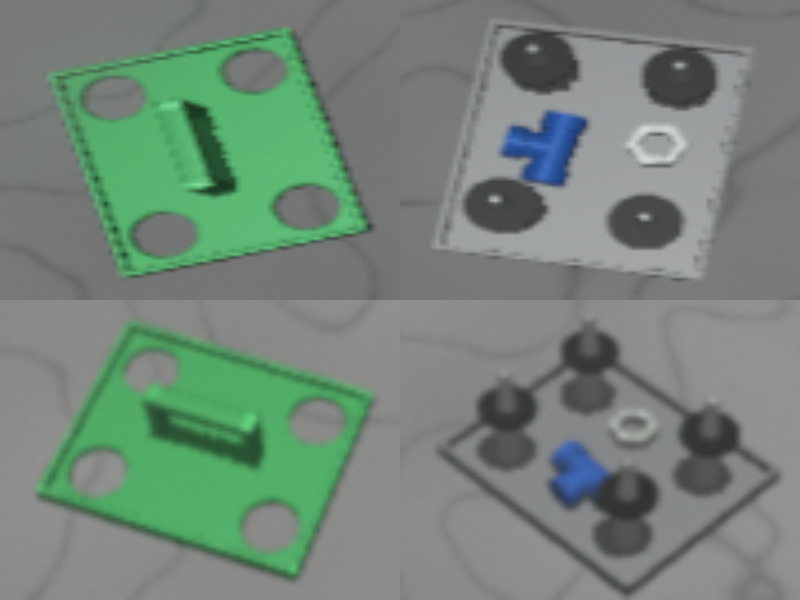

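```bash
python3 - <<'E'
from h import *
I={n:cv2.imread(f"pics/{n}0.png")[:,:,::-1].copy() for n in C}
print("bar top mid",tri((144.3,205.9),(205.9,278)),tri((141.1,192.6),(192.5,274)),tri((147.5,219.2),(219.25,282)))
ht=[(139.6,233.8),(169.8,225.2),(128.8,190.4),(158.7,182)];hs=[(222.2,310.2),(233.9,282),(179.2,295.7),(192.4,268.3)]
G=np.array([tri(a,b) for a,b in zip(ht,hs)]);print("holes",G.round(4),G.mean(0));d=G[2]-G[0]+G[3]-G[1];print("green yaw",np.degrees(np.arctan2(d[1],d[0])))
# collars: hull of dark blobs at several thresholds
x0,y0,x1,y1=205,150,295,245
B={}
for n,(x0,y0,x1,y1),ths in(("top",(205,150,295,245),(75,85,95)),("side",(205,170,305,255),(62,70,76))):
  for th in ths:
    s=cv2.resize(I[n][y0:y1,x0:x1],None,fx=4,fy=4,interpolation=cv2.INTER_CUBIC);hsv=cv2.cvtColor(s,cv2.COLOR_RGB2HSV)
    d=((hsv[:,:,2]<th)&(hsv[:,:,1]<90)).astype(np.uint8)
    cs,_=cv2.findContours(d,cv2.RETR_EXTERNAL,cv2.CHAIN_APPROX_NONE)
    for c in cs:
        if 400<cv2.contourArea(c)<9000:
            (ex,ey),ax,an=cv2.fitEllipse(cv2.convexHull(c));p=(ex/4+x0-.375,ey/4+y0-.375);print(n,th,np.round(p,1),np.round(np.array(ax)/4,1),plane(n,p,.065).round(4))
g=I["top"].min(2)[150:245,205:295]
for y,x in((15,31),(19,62),(58,19),(66,49)):
    w=g[y-4:y+5,x-4:x+5];j=np.unravel_index(w.argmax(),w.shape);p=(205+x-4+j[1],150+y-4+j[0]);print("tip top",p,w.max(),plane("top",p,.105).round(4))
E
```

```text
bar top mid [0.49904309 0.29288796 0.05803342] [0.53281278 0.30269587 0.05632754] [0.46575796 0.28325806 0.059698  ]
holes [[4.339e-01 3.173e-01 3.000e-04]
 [4.560e-01 2.403e-01 8.000e-04]
 [5.460e-01 3.495e-01 0.000e+00]
 [5.680e-01 2.721e-01 1.800e-03]] [0.50099716 0.2948137  0.00076083]
green yaw 15.949420264418842
top 75 [259.9 219.8] [15.1 15.9] [0.4633 0.0079 0.065 ]
top 75 [228.3 214.6] [15.8 17.5] [0.4761 0.0849 0.065 ]
top 75 [267.6 174.2] [15.8 19.3] [ 0.5757 -0.011   0.065 ]
top 75 [236.3 169. ] [16.1 20.2] [0.5889 0.0663 0.065 ]
top 85 [259.8 219.9] [15.6 16.5] [0.4631 0.0082 0.065 ]
top 85 [228.1 214.7] [16.2 17.9] [0.4757 0.0852 0.065 ]
top 85 [267.6 173.9] [16.1 20.6] [ 0.5763 -0.0109  0.065 ]
top 85 [236.4 168.8] [16.8 21. ] [0.5893 0.0661 0.065 ]
top 95 [259.8 219.9] [16.1 16.8] [0.4631 0.0083 0.065 ]
top 95 [228.1 214.7] [16.6 18.3] [0.4757 0.0852 0.065 ]
top 95 [267.7 173.6] [16.8 21.3] [ 0.5769 -0.0111  0.065 ]
top 95 [236.5 168.6] [17.7 21.1] [0.5896 0.0657 0.065 ]
side 62 [261.2 225.3] [12.6 14.3] [0.4762 0.0931 0.065 ]
side 62 [282.  207.8] [12.1 13.4] [0.4628 
[... 158 characters left out ...]
4 14.8] [0.4761 0.0933 0.065 ]
side 70 [282.1 208. ] [12.7 14.3] [0.4624 0.014  0.065 ]
side 70 [231.3 200.4] [12.2 13.9] [0.5903 0.0732 0.065 ]
side 70 [252.  184.7] [11.4 13.3] [ 0.5768 -0.0051  0.065 ]
side 76 [260.6 229.5] [15.8 24.1] [0.4697 0.1046 0.065 ]
side 76 [282. 208.] [13.3 14.9] [0.4625 0.0142 0.065 ]
side 76 [231.3 200.6] [12.7 14.4] [0.5901 0.0737 0.065 ]
side 76 [251.9 184.7] [12.  13.8] [ 0.5767 -0.0048  0.065 ]
tip top (np.int64(234), np.int64(165)) 162 [0.5908 0.0692 0.105 ]
tip top (np.int64(267), np.int64(170)) 166 [ 0.5785 -0.0095  0.105 ]
tip top (np.int64(226), np.int64(204)) 157 [0.4973 0.0873 0.105 ]
tip top (np.int64(250), np.int64(216)) 161 [0.4689 0.0306 0.105 ]
```

```bash
python3 - <<'E'
from h import *
from scipy.spatial.transform import Rotation as Ro
def rep(T,S,l):
    G=np.array([tri(a,b) for a,b in zip(T,S)]);m=G.mean(0);d=G[0]-G[2]+G[1]-G[3];print(l,G.round(4).tolist(),m.round(4),"yaw",np.degrees(np.arctan2(d[1],d[0])).round(1),np.linalg.norm(G[0]-G[2]),np.linalg.norm(G[0]-G[1]))
rep([(236.4,168.8),(267.6,174),(228.1,214.7),(259.8,219.9)],[(231.3,200.4),(252,184.7),(261.1,225.4),(282.1,208)],"collar")
rep([(235.2,165.2),(268,170.6),(228.6,209.2),(260.4,214.3)],[(231.2,191.2),(252,176.2),(261.8,218.2),(282.8,198.9)],"tip")
o=bot.get_obs();r=Ro.from_quat(o["tool_rot"]);print(r.as_matrix().round(3))
# green grasp: tool y perpendicular to the bar (yaw 16), pads on bar
y=np.radians(16)
for s in(1,-1):
    Y=s*np.array([-np.sin(y),np.cos(y),0]);Z=np.array([0,0,-1.]);M=np.c_[np.cross(Y,Z),Y,Z]
    print(s,(r.inv()*Ro.from_matrix(M)).as_rotvec().round(3), r.inv().apply(np.array([.500,.294,.16])-o["eef_pos"]).round(4))
print(np.degrees(o["joint_pos"]).round())
E
```

```text
collar [[0.5927, 0.0674, 0.0562], [0.5786, -0.0103, 0.0577], [0.4783, 0.0869, 0.0544], [0.4644, 0.0086, 0.0571]] [0.5285 0.0381 0.0564] yaw -9.6 0.11605443302420775 0.0789684473464883
tip [[0.5925, 0.0671, 0.0976], [0.5799, -0.0115, 0.0933], [0.4855, 0.0822, 0.0783], [0.4714, 0.0052, 0.0907]] [0.5323 0.0357 0.09  ] yaw -8.4 0.10970190877423636 0.07976612384841203
[[ 0.896  0.444 -0.001]
 [ 0.444 -0.896  0.002]
 [-0.    -0.002 -1.   ]]
1 [-0.    -0.003 -2.961] [ 0.5786 -0.5409  0.0715]
-1 [-0.002  0.     0.181] [ 0.5786 -0.5409  0.0715]
[-64.  14.   0.  77.  -0.  90.]
```

Careful with the scale: turns go in shares of 2 rad. That gives: 0.181 rad is 0.0905.

Emit:
step_hand(moves=[[[0,0,0.0905,0.579,-0.541,0,0.085],[0,0,0.0905,0.579,-0.541,0,0.085],[0,0,0.0905,0.579,-0.541,0,0.085],[0,0,0.0905,0.579,-0.541,0,0.085],[0,0,0.0905,0.579,-0.541,0,0.085],[0,0,0.0905,0.579,-0.541,0,0.085],[0,0,0.0905,0.579,-0.541,0,0.085],[0,0,0.0905,0.579,-0.541,0,0.085],[0,0,0.0905,0.579,-0.541,0,0.085],[0,0,0.0905,0.579,-0.541,0,0.085]]])

```text
clock: 1.35
eef_pos: [0.4429, 0.1331, 0.2311]
tool_rot: [0.99, 0.144, -0.0, -0.002]
ft_force: [0.2, -0.3, 1.0]
grip_width: 0.0853
grasp_force: 0.0
```

```bash
cat > to.py <<'E'
import sys
from h import *
from scipy.spatial.transform import Rotation as Ro
x,y,z,a=map(float,sys.argv[1:5]);a=np.radians(a)
o=bot.get_obs();r=Ro.from_quat(o["tool_rot"])
for s in(1,-1):
    Y=s*np.array([-np.sin(a),np.cos(a),0]);Z=np.array([0,0,-1.]);v=(r.inv()*Ro.from_matrix(np.c_[np.cross(Y,Z),Y,Z])).as_rotvec()
    if np.linalg.norm(v)<1.6: print("rot",v.round(3))
print("shift",r.inv().apply(np.array([x,y,z])-o["eef_pos"]).round(4),"pos",o["eef_pos"].round(4),"q",o["joint_pos"].round(2),"F",o["ft_force"].round(2),"grip",round(o["grasp_force"],1),round(o["grip_width"],4),"t",o["clock"])
E
python3 to.py .500 .2945 .14 16
```

```text
rot [-0.004  0.     0.01 ]
shift [ 0.1008 -0.138   0.0916] pos [0.4429 0.1331 0.2311] q [ 0.29  0.17 -0.09  1.32  0.    3.14] F [ 0.2  -0.32  1.01] grip 0.0 0.0853 t 1.35
```

Joint 6 has reached its limit, so I'll use the equivalent half-turn grasp and rotate on the way.

Scaled: -1.6 rad is -0.8.

Emit:
step_hand(moves=[[[0,0,-0.8,0.1,-0.138,0,0.085],[0,0,-0.8,0.1,-0.138,0,0.085],[0,0,-0.8,0.1,-0.138,0,0.085],[0,0,-0.8,0.1,-0.138,0,0.085],[0,0,-0.8,0.1,-0.138,0,0.085],[0,0,-0.8,0.1,-0.138,0,0.085],[0,0,-0.8,0.1,-0.138,0,0.085],[0,0,-0.8,0.1,-0.138,0,0.085],[0,0,-0.8,0.1,-0.138,0,0.085],[0,0,-0.8,0.1,-0.138,0,0.085]]])

```text
clock: 2.6
eef_pos: [0.4997, 0.2913, 0.2313]
tool_rot: [0.588, 0.809, 0.001, -0.002]
ft_force: [0.5, -0.0, -0.5]
grip_width: 0.0849
grasp_force: 0.0
```

```bash
python3 to.py .500 .2945 .14 16
```

```text
rot [ 0.002 -0.004 -1.537]
shift [0.0026 0.0014 0.0913] pos [0.4997 0.2913 0.2313] q [0.53 0.4  0.23 1.4  0.   1.78] F [ 0.49 -0.02 -0.48] grip 0.0 0.0849 t 2.6
```

Scaled: -1.537 rad is -0.7685.

Emit:
step_hand(moves=[[[0,0,-0.7685,0.0026,0.0014,0.05,0.085],[0,0,-0.7685,0.0026,0.0014,0.05,0.085],[0,0,-0.7685,0.0026,0.0014,0.09,0.085],[0,0,-0.7685,0.0026,0.0014,0.09,0.085],[0,0,-0.7685,0.0026,0.0014,0.09,0.085],[0,0,-0.7685,0.0026,0.0014,0.09,0.085],[0,0,-0.7685,0.0026,0.0014,0.09,0.085],[0,0,-0.7685,0.0026,0.0014,0.09,0.085],[0,0,-0.7685,0.0026,0.0014,0.09,0.085],[0,0,-0.7685,0.0026,0.0014,0.09,0.085]]])

```text
clock: 3.85
eef_pos: [0.5002, 0.2946, 0.1418]
tool_rot: [-0.139, 0.99, 0.002, -0.0]
ft_force: [0.0, -0.0, 0.1]
grip_width: 0.0852
grasp_force: 0.0
```

```bash
python3 to.py .500 .2945 .037 16
python3 - <<'E'
from h import *
T=bot.camera("top")[140:265,80:230];S=bot.camera("side")[220:345,130:280]
cv2.imwrite("pics/c2.png",np.hstack([cv2.resize(a,(400,333)) for a in(T,S)])[:,:,::-1])
E
```

```text
rot [ 0.004 -0.    -0.001]
shift [ 0.0002 -0.0005  0.1047] pos [0.5002 0.2946 0.1418] q [0.53 0.45 0.07 1.19 0.   0.25] F [ 0.04 -0.04  0.07] grip 0.0 0.0852 t 3.85
```

View pics/c2.png

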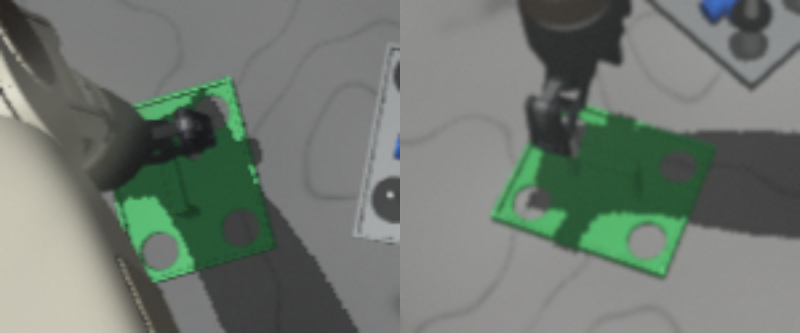

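The gripper hangs above the handle with its fingers astride the bar, and the tray has not moved. Descending and closing.

Emit:
step_hand(moves=[[[0,0,0,0,0,0.03,0.085],[0,0,0,0,0,0.06,0.085],[0,0,0,0,0,0.08,0.085],[0,0,0,0,0,0.095,0.085],[0,0,0,0,0,0.104,0.085],[0,0,0,0,0,0.104,0.085],[0,0,0,0,0,0.104,0.03],[0,0,0,0,0,0.104,0.005],[0,0,0,0,0,0.104,0.005],[0,0,0,0,0,0.104,0.005]]])

```text
clock: 5.2
eef_pos: [0.5005, 0.295, 0.0384]
tool_rot: [-0.14, 0.99, 0.002, 0.0]
ft_force: [-4.2, -1.7, 2.7]
grip_width: 0.0127
grasp_force: 60.6
```

Emit:
step_hand(moves=[[[0,0,0,0,0,0,0.005],[0,0,0,0,0,0,0.005],[0,0,0,0,0,0,0.005],[0,0,0,0,0,0,0.005]]])

```text
clock: 5.7
eef_pos: [0.5005, 0.2952, 0.0384]
tool_rot: [-0.14, 0.99, 0.002, 0.0]
ft_force: [-1.3, -1.0, 4.8]
grip_width: 0.0125
grasp_force: 59.4
```

```bash
python3 to.py .500 .2945 .037 16
```

```text
rot [0.004 0.001 0.002]
shift [ 0.0007 -0.0006  0.0014] pos [0.5005 0.2952 0.0384] q [ 0.53  0.55 -0.07  0.95  0.    0.25] F [-1.33 -0.98  4.79] grip 59.4 0.0125 t 5.7
```

Emit:
step_hand(moves=[[[0,0,0,0,0,-0.02,0.005],[0,0,0,0,0,-0.05,0.005],[0,0,0,0,0,-0.085,0.005],[0,0,0,0,0,-0.12,0.005],[0,0,0,0,0,-0.14,0.005],[0,0,0,0,0,-0.14,0.005],[0,0,0,0,0,-0.14,0.005]]])

```text
clock: 6.58
eef_pos: [0.4993, 0.294, 0.1759]
tool_rot: [-0.14, 0.99, 0.001, -0.002]
ft_force: [-0.1, -0.9, -3.8]
grip_width: 0.0129
grasp_force: 58.9
```

```bash
python3 to.py .527 .039 .178 -9.5
python3 - <<'E'
from h import *
T=bot.camera("top");S=bot.camera("side")
cv2.imwrite("pics/c3.png",np.hstack([cv2.resize(a,(400,333)) for a in(T[140:265,80:230],S[180:305,130:280])])[:,:,::-1])
for n,I in(("top",T),("side",S)):
    cs,hi=cv2.findContours(green(I),cv2.RETR_CCOMP,cv2.CHAIN_APPROX_NONE)
    for c,h in zip(cs,hi[0]):
        a=cv2.contourArea(c)
        if a>60 and h[3]>=0: M=cv2.moments(c);print(n,a,round(M['m10']/a,1),round(M['m01']/a,1))
E
```

```text
rot [ 0.003 -0.004  0.447]
shift [ 0.0441 -0.2527 -0.0028] pos [0.4993 0.294  0.1759] q [0.53 0.43 0.13 1.27 0.   0.25] F [-0.08 -0.86 -3.76] grip 58.9 0.0129 t 6.575
top 214.0 157.9 221.3
side 181.5 218.9 284.8
side 206.5 171.4 269.4
side 220.5 232.1 255.1
```

View pics/c3.png

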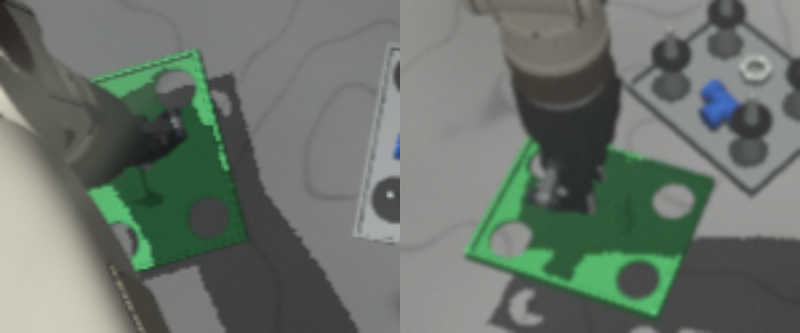

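The tray is lifted level, shadow detached. Carrying it over the stand.

Scaled: 0.447 rad is 0.2235.

Emit:
step_hand(moves=[[[0,0,0.05,0.006,-0.03,-0.01,0.005],[0,0,0.1,0.014,-0.08,-0.01,0.005],[0,0,0.15,0.023,-0.13,-0.01,0.005],[0,0,0.2,0.033,-0.18,-0.01,0.005],[0,0,0.2235,0.04,-0.225,-0.01,0.005],[0,0,0.2235,0.044,-0.253,-0.01,0.005],[0,0,0.2235,0.044,-0.253,-0.01,0.005],[0,0,0.2235,0.044,-0.253,-0.01,0.005],[0,0,0.2235,0.044,-0.253,-0.01,0.005]]])

```text
clock: 7.8
eef_pos: [0.5279, 0.0402, 0.1864]
tool_rot: [0.082, 0.997, 0.002, -0.001]
ft_force: [-0.6, -0.4, -2.9]
grip_width: 0.0126
grasp_force: 59.0
```

```bash
python3 to.py .527 .039 .16 -9.5
python3 - <<'E'
from h import *
T=bot.camera("top");S=bot.camera("side")
cv2.imwrite("pics/c4.png",np.hstack([cv2.resize(a,(400,333)) for a in(T[120:245,180:330],S[130:255,185:335])])[:,:,::-1])
z=bot.get_obs()["eef_pos"][2]-.0384+.006
for n,I in(("top",T),("side",S)):
    cs,hi=cv2.findContours(green(I),cv2.RETR_CCOMP,cv2.CHAIN_APPROX_NONE)
    for c,h in zip(cs,hi[0]):
        a=cv2.contourArea(c)
        if a>60 and h[3]>=0: (x,y),_,_=cv2.fitEllipse(cv2.convexHull(c));print(n,a,round(x,1),round(y,1),plane(n,(x,y),z).round(4))
E
```

```text
rot [ 0.004 -0.003  0.001]
shift [ 0.0007 -0.0014  0.0264] pos [0.5279 0.0402 0.1864] q [ 0.07  0.32 -0.    1.25  0.    0.24] F [-0.58 -0.37 -2.87] grip 59.0 0.0126 t 7.8
side 132.0 261.6 204.7 [0.4764 0.0919 0.1543]
side 172.5 283.4 187.2 [0.463  0.0141 0.1543]
side 148.5 230.0 179.8 [0.5893 0.0735 0.1543]
```

View pics/c4.png

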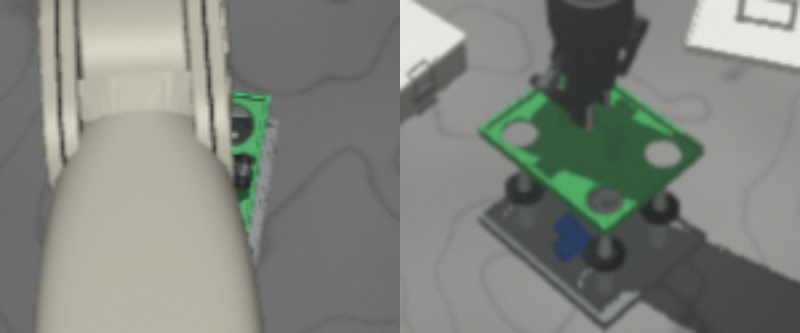

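The side view shows the hole centres above their collars to within about 1.5 mm. Lowering.

Emit:
step_hand(moves=[[[0,0,0,0.0005,-0.001,0.015,0.005],[0,0,0,0.0005,-0.001,0.03,0.005],[0,0,0,0.0005,-0.001,0.042,0.005],[0,0,0,0.0005,-0.001,0.054,0.005],[0,0,0,0.0005,-0.001,0.064,0.005],[0,0,0,0.0005,-0.001,0.072,0.005],[0,0,0,0.0005,-0.001,0.076,0.005],[0,0,0,0.0005,-0.001,0.076,0.005]]])

```text
clock: 8.9
eef_pos: [0.5274, 0.0386, 0.1107]
tool_rot: [0.083, 0.997, 0.002, -0.001]
ft_force: [0.6, 1.1, -2.1]
grip_width: 0.0126
grasp_force: 59.0
```

Emit:
step_hand(moves=[[[0,0,0,0,0,0.002,0.005],[0,0,0,0,0,0.004,0.005],[0,0,0,0,0,0.004,0.005]]])

```text
clock: 9.28
eef_pos: [0.5274, 0.0386, 0.1068]
tool_rot: [0.083, 0.997, 0.002, -0.001]
ft_force: [0.3, 0.2, -3.0]
grip_width: 0.0126
grasp_force: 59.0
```

Emit:
step_hand(moves=[[[0,0,0,0,0,0.0015,0.005],[0,0,0,0,0,0.003,0.005],[0,0,0,0,0,0.003,0.005]]])

```text
clock: 9.65
eef_pos: [0.5274, 0.0386, 0.1037]
tool_rot: [0.083, 0.997, 0.002, -0.001]
ft_force: [0.6, 0.1, -2.4]
grip_width: 0.013
grasp_force: 59.0
```

Emit:
step_hand(moves=[[[0,0,0,0,0,0.001,0.005],[0,0,0,0,0,0.001,0.005]]])

```text
clock: 9.9
eef_pos: [0.5275, 0.0387, 0.1034]
tool_rot: [0.083, 0.997, 0.002, -0.001]
ft_force: [-1.2, 0.9, 3.3]
grip_width: 0.0126
grasp_force: 59.6
```

Contact came at exactly the predicted height (0.1034), and the tray's weight is now taken by the collars. Releasing and lifting off.

Emit:
step_hand(moves=[[[0,0,0,0,0,0,0.02],[0,0,0,0,0,0,0.045],[0,0,0,0,0,0,0.07],[0,0,0,0,0,0,0.085],[0,0,0,0,0,0,0.085],[0,0,0,0,0,0,0.085],[0,0,0,0,0,0,0.085]]])

```text
clock: 10.78
eef_pos: [0.5275, 0.0387, 0.1029]
tool_rot: [0.083, 0.997, 0.002, -0.001]
ft_force: [-0.0, -0.2, -0.2]
grip_width: 0.0851
grasp_force: 0.0
```

Emit:
step_hand(moves=[[[0,0,0,0,0,-0.02,0.085],[0,0,0,0,0,-0.05,0.085],[0,0,0,0,0,-0.09,0.085],[0,0,0,0,0,-0.13,0.085],[0,0,0,0.02,0.05,-0.13,0.085],[0,0,0,0.02,0.1,-0.13,0.085],[0,0,0,0.02,0.15,-0.13,0.085],[0,0,0,0.02,0.21,-0.13,0.085],[0,0,0,0.02,0.21,-0.13,0.085],[0,0,0,0.02,0.21,-0.13,0.085]]])

```text
clock: 12.02
eef_pos: [0.5423, 0.2485, 0.2332]
tool_rot: [0.083, 0.997, 0.001, -0.001]
ft_force: [-0.5, 0.0, -0.3]
grip_width: 0.0852
grasp_force: 0.0
```

```bash
python3 - <<'E'
from h import *
T=bot.camera("top");S=bot.camera("side")
cv2.imwrite("pics/c5.png",np.hstack([cv2.resize(a,(400,333)) for a in(T[120:245,180:330],S[130:255,185:335])])[:,:,::-1])
for n,I in(("top",T),("side",S)):
    cs,hi=cv2.findContours(green(I),cv2.RETR_CCOMP,cv2.CHAIN_APPROX_NONE)
    for c,h in zip(cs,hi[0]):
        a=cv2.contourArea(c)
        if a>60 and h[3]>=0: (x,y),_,_=cv2.fitEllipse(cv2.convexHull(c));print(n,a,round(x,1),round(y,1),plane(n,(x,y),.071).round(4))
E
```

```text
top 183.5 259.8 219.8 [0.4628 0.0083 0.071 ]
top 179.5 227.3 214.3 [0.4762 0.0868 0.071 ]
top 172.0 267.5 173.1 [ 0.5772 -0.0107  0.071 ]
top 167.5 235.4 167.9 [0.5905 0.068  0.071 ]
side 118.0 261.5 221.7 [0.4797 0.0865 0.071 ]
side 118.0 282.6 203.7 [0.4668 0.0049 0.071 ]
side 113.0 230.9 196.7 [0.5963 0.067  0.071 ]
side 69.0 253.2 179.3 [ 0.5827 -0.0191  0.071 ]
```

View pics/c5.png

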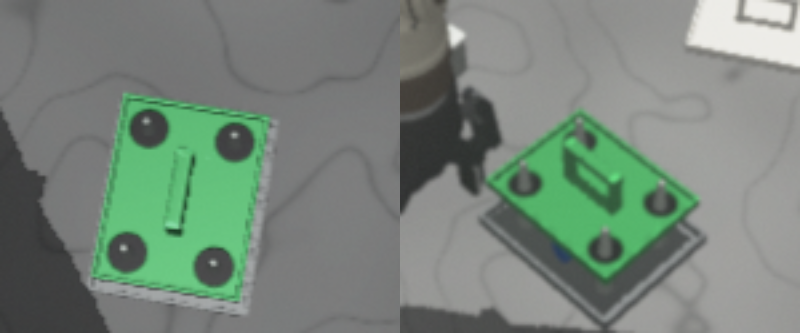

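All four pins come up through the middle of the corner holes, the tray sits level on the collars, and the gripper is clear.

```bash
python3 -c "from workcell import bot; print(bot.job_done())"
```

```text
the job is handed in; nothing more can be done
None
```

The green tray is seated level on the stand's four collars with a post through each corner hole, the gripper is clear, and the job was handed in at about 12 s; no verdict was shown.

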